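# Clamp a microtube rack on the bench shaker

## Robot

A 6-joint arm with a two-finger parallel gripper is mounted at the origin on the work surface. World frame = base frame: x ahead of the robot, y to its left, z up, the work surface at z = 0. Lengths are in mm, angles in rad, forces in N, time in s.
With the tool pointing down it reaches from about 400 to 925 mm from the base axis. Payload 12.5 kg.
Tool frame: the origin (TCP) lies midway between the tips of the shut fingers; the grasp point (between the pads) lies 19 mm behind it (env.pinch_z is the z of the grasp point in the tool frame, in mm); z points along the fingers, y is the line along which they close (so a half turn about z gives the same grasp; the last joint's range is limited). The gripper opens to 95 mm and grips with 3 to 60 N. Pads are 20 mm wide; open, the fingers measure 119 mm over their backs; the gripper's body (75 mm by 180 mm) begins 59 mm behind the grasp point.
Start: joints at [-1.286, 0.491, 1.559, -0, 1.092, -0.106], TCP at [238.104, -577.887, 214.661] pointing down, gripper open.
Joint ranges: [-3.1, 3.1], [-0.84, 2.19], [0.05, 2.79], [-1.13, 4.28], [0.06, 2.93], [-2.69, 2.69]. Speed limits (rad/s): [2.22, 2.22, 2.79, 3.14, 3.14, 3.14].

## Interface

Orientations are given as [roll, pitch, yaw] about the fixed x, y, z axes, in that order (R = Rz(yaw) Ry(pitch) Rx(roll)).
In Python, from cell import env, eyes gives the robot as it stands.
- The arm moves only by the shell command python3 -m inch 'ROWS'. ROWS is JSON, a list of rows, each a list of 3 entries, a list of its own where there are three numbers: the shift along the tool's x, y, z in units of 60 mm (1.0 is 60 mm), then the turn about the tool's z in units of 5 degrees (1.0 is 5 degrees), then the closure, from -1 (fully open) to 1 (shut). In form: [[[tx, ty, tz], turn, claw], ...]. A call has exactly 10 rows; each row shifts and turns the commanded pose from where the row before left it, along the tool's axes as they then stand; what a row does not reach is not made up. A row lasts 1/8 s, in which the tool goes at most 62.5 mm and 10.7 degrees, less where a joint would pass 70% of its speed; a pose out of reach is approached as far as the arm can. A call is refused whole if a number of a shift passes 1 or a number of a turn 1, either way. A call with a gripper value outside its range is refused whole. The fingers move at their own pace and stop on an object; the grip force is fixed at half the most. Time passes only in rows, so rows that do not move let the fingers close, or fill a call up. It gives the time, the measured TCP pose, the force, the opening and the grip force at its end, in the units of the state.
- env.state(): the state, without advancing time (a new reading comes with each control period).
- eyes.read_camera(name): name is "side" or "top"; returns a dict with "pixels" (480x640x3 uint8, red, green, blue), "fx", "fy", "cx", "cy" (pixels), "distortion" ([k1, k2, p1, p2, k3] as OpenCV has them; the pictures are not rectified), "extrinsics" (4x4, takes a point from world to camera coordinates). Camera axes: x right, y down, z forward; pixel columns grow to the right and rows downward; lengths in mm; the calibration is good to about 2 mm. A picture is of the moment at which its call begins. There is no depth.
- env.job_done(): hands the job in; it is judged then, once.
Trained networks look in a picture, given as the dict that the camera call returned (one of the last four; its "shot" number tells which), for a name from the list of things; names that differ only in an ending like _2 or _b are one class to them, and where a whole thing is asked for, a point or a joint stands for the part that bears it (a point fixed in the world has none). Each returns a list of dicts, best first, with "score" (0 to 1); they miss things now and then, are a little off and sometimes report something else, mostly with a low value. They report only what shows in the picture. A call takes as long as a camera call.
- eyes.boxes_of(name, picture): "centre" ([row, column] in pixels, amid what is visible of it).
- eyes.cut_out(name, picture): "mask" (480x640 bool, what is visible of it) and "centre" ([row, column] in pixels, amid what is visible of it).
- eyes.spot_point(name, picture): "centre" ([row, column] in pixels: a listed point, or the origin of a listed thing).
The state is a dict: "t": time; "joints": joint angles; "qvel": joint speeds; "tau": joint torques, N m; "eef_pos": TCP position; "tcp_rot": TCP orientation; "ft_force": force on the tool from outside, world axes, zero at the start; "moment": the same for the moment, N m; "opening": opening from 0.0 (shut) to 1.0 (fully open); "grip_force": force on a finger pad.
Only numpy, scipy, OpenCV 4.12 (cv2) and the standard library are available. Lean on these libraries where they do the work, as an engineer would, in place of code of your own. Each camera call takes 0.05 s, during which the arm holds its last target. There are 200 camera calls.

## Task

Stand the rack with the blue caps on the shaker's tray, lengthwise between the jaw and the stop, set down and not dropped. Then wind the jaw in by its knob, not by pushing the jaw itself, until it has pressed the rack home against the stop and holds it snugly there, at about 10 N and never over 20 N, and let go. Leave the orange-capped rack and everything else where it is.

Things in the scene. Friction and masses are not known exactly. Their poses are not given: they have to be found in the camera images.
- shaker: White bench shaker, fixed, 260 x 290 mm; origin centre of its underside, x away from its control panel, y along the jaw's travel towards the stop, z up. Its flat tray is 100 mm above the origin; two guide rods run along y at x = -66 and 105 mm, 16 mm high above the tray.
- rack_blue: White block rack of microtubes with BLUE caps, loose, 60 (x) x 110 (y) x 32 mm high, caps 5 mm higher, 0.18 to 0.29 kg; origin centre of its underside, z up. Grasp it across its 60 mm width. Either end may face the stop.
- rack_orange: The same rack with ORANGE caps: leave it alone.
- jaw: Blue cross bar sliding along the shaker's y on the rods, axes as the shaker's; origin on the tray's top at the bar's centre line, shaker x = 0. On springs before it (7 N per mm, 4 mm travel) a black rubber pad, face 19 mm from the origin to +y, 84 mm wide, centred at x = 18, 4 to 35 mm above the tray. Bar top at 24 mm; knob axis at x = -92, y = 0. A brake holds it against 10 N.
- knob_grip (a point): Middle of the jaw's black round knob, on its upright axis, 56 mm above the tray. Knob 40 mm in diameter, 28 mm high (39 to 67 mm above the tray), free all round; it sits on the jaw and travels with it.
- knob (a joint): Knob angle, rad, 0 to 4.5, grows clockwise seen from above: each rad moves jaw and knob 10 mm to the shaker's +y; at 0 the pad's face is at shaker y = -28 mm. Turning the free jaw takes about 0.1 N m either way (brake); each newton on the rack adds 0.01 clockwise. Sliding the rack takes 1 to 2 N; at the stop the force climbs about 7 N per 0.1 rad; past 10 N the jaw eases back to 10 N when let go.
- tray_spot (a point): Tray top at shaker x = 18, y = 48 mm: the middle of the rack's underside set here, its length along y, is clear of jaw and stop; 35 mm off is accepted. The stop is a steel angle 100 mm wide, 36 high, centred at x = 18, its black rubber face across y, bolted in slots somewhere from y = 108 to 117 mm: not measured, find it by look or feel.
- tip_box: Yellow-green tip box, 88 x 125 x 66 mm; leave alone.
- microplate: White microplate, 85 x 127 x 14 mm; leave alone.
- reagent_bottle: Amber bottle, 54 mm wide, 110 mm high; leave alone.
- dropper_bottle: Small white bottle with red cap, 32 mm wide, 70 mm high; leave alone.
- timer: White timer, 60 x 60 x 40 mm; leave alone.
- pipette: Pink pipette lying flat, about 270 x 24 x 22 mm; leave alone.

How it is judged (in metres and radians):
On the way:
1. the blue-capped rack stands on the tray between jaw and stop, let go (z of rack_blue in the frame of shaker between 0.096 and 0.106 m and horizontal distance between rack_blue and tray_spot below 0.035 m and angle between the y axis of rack_blue and the y axis of shaker, either way round below 0.2 rad and contact force between the fingers and rack_blue below 0.1 N), for 0.2 s.
At the end, for the whole second after the job is handed in: The blue-capped rack stands flat on the tray within 35 mm of the tray spot, in line with the shaker to 0.06 rad, at rest, and the jaw by itself presses it against the stop with 4 to 20 N; everything else is within 20 mm of its start (contact force between jaw and rack_blue above 4 N and z of rack_blue in the frame of shaker between 0.096 and 0.104 m and horizontal distance between rack_blue and tray_spot below 0.035 m and angle between the y axis of rack_blue and the y axis of shaker, either way round below 0.06 rad and angle between rack_blue's own z axis and vertical below 0.05 rad and linear speed of rack_blue below 0.01 m/s); the robot touches nothing.
It fails at once if the jaw pressed the blue-capped rack with more than 20 N (contact force between jaw and rack_blue above 20 N).
It fails at once if the jaw itself, not its knob, was pushed by the hand (more than 10 N) (contact force between any of the fingers, the arm and jaw above 10 N).
It fails at once if the rack was dropped (falling free at more than 0.4 m/s) (linear speed of rack_blue above 0.4 m/s and contact force between the fingers and rack_blue below 0.5 N).
It fails at once if another thing was moved by more than 20 mm (distance of any of rack_orange, tip_box, microplate, reagent_bottle, dropper_bottle, timer, pipette from where it was at the start of the episode above 0.02 m).
It also fails if it takes over 72 s, if anything falls off the work surface, if the arm or the gripper's body presses on something with over 40 N, if the wrist force passes 120 N, or if a joint passes its speed limit or range.

## Working session

There is one attempt and no reset: what is moved stays moved. The work goes in short steps, Python scripts to look and compute and a shell command to move; the robot and the scene stay as the last step left them, time stands still between calls to the robot, and variables do not carry over. Pictures are saved under pics/ and viewed, at most 10 in all, crops included, and the job is handed in when it is done.

```bash
ls; mkdir -p pics; cat > h.py <<'E'
import numpy as np, cv2
from cell import env, eyes
def cam(n): return eyes.read_camera(n)
def K(p): return np.array([[p["fx"],0,p["cx"]],[0,p["fy"],p["cy"]],[0,0,1.]])
def ray(p,rc):
    u=cv2.undistortPoints(np.array([[[rc[1],rc[0]]]],float),K(p),np.array(p["distortion"],float))[0,0]
    E=np.array(p["extrinsics"]);R=E[:3,:3];t=E[:3,3]
    return -R.T@t, R.T@np.array([u[0],u[1],1])
def at_z(p,rc,z):
    o,d=ray(p,rc); return o+d*(z-o[2])/d[2]
def tri(p1,c1,p2,c2):
    o1,d1=ray(p1,c1);o2,d2=ray(p2,c2)
    s=np.linalg.lstsq(np.c_[d1,-d2],o2-o1,rcond=None)[0]
    a,b=o1+s[0]*d1,o2+s[1]*d2
    return (a+b)/2,np.linalg.norm(a-b)
def proj(p,X):
    E=np.array(p["extrinsics"])
    q=cv2.projectPoints(np.array(X,float).reshape(-1,1,3),cv2.Rodrigues(E[:3,:3])[0],E[:3,3],K(p),np.array(p["distortion"],float))[0].reshape(-1,2)
    return q[:,::-1]
E
python3 - <<'E'
from h import *
np.set_printoptions(precision=1,suppress=True)
P={}
for n in("top","side"):
    p=P[n]=cam(n); cv2.imwrite(f"pics/{n}0.png",p["pixels"][:,:,::-1])
    print(n,ray(p,(240,320)))
    for t in("shaker","rack_blue","rack_orange","jaw","knob_grip","tray_spot"):
        r=eyes.spot_point(t,p); print(n,t,[(np.round(d["centre"],1),round(d["score"],2)) for d in r[:3]])
print(env.state(), env.pinch_z)
E
```

```text
pics
top (array([ 382.3,  -43.1, 1702.7]), array([ 0.1,  0. , -1. ]))
top shaker [(array([212.7, 254.5]), 0.57), (array([206.2, 263.2]), 0.55), (array([301.8, 157.6]), 0.37)]
top rack_blue [(array([233.4, 265.9]), 0.67), (array([263.2, 404.7]), 0.65)]
top rack_orange [(array([197.7, 405.2]), 0.92)]
top jaw [(array([207.1, 264.8]), 0.7)]
top knob_grip [(array([235.6, 266.5]), 0.56)]
top tray_spot [(array([204.3, 232.3]), 0.83), (array([217.4, 154.1]), 0.23)]
side (array([ -22.5,  672.3, 1020.5]), array([ 0.4, -0.6, -0.7]))
side shaker [(array([306.5, 252.7]), 0.58), (array([182.1, 377.8]), 0.28)]
side rack_blue [(array([236.2, 395.6]), 0.55)]
side rack_orange [(array([181.4, 376.9]), 0.67), (array([212.8, 340.5]), 0.61)]
side jaw [(array([273.9, 256.6]), 0.58)]
side knob_grip [(array([265.3, 289.7]), 0.82), (array([432.1, 200.5]), 0.62)]
side tray_spot [(array([294.8, 232. ]), 0.72), (array([184. , 377.9]), 0.64), (array([403.7, 173.4]), 0.2)]
{'t': 0.7, 'joints': array([-1.3,  0.5,  1.6,  0. ,  1.1, -0.1]), 'qvel': array([-0., -0., -0., -0., -0., -0.]), 'tau': array([  0. , -61.2, -25.8,   0.1,   0. ,  -0. ]), 'eef_pos': array([ 238.1, -577.9,  214.7]), 'tcp_rot': array([ 3.1, -0. ,  0.4]), 'ft_force': array([-0. ,  0.2,  0.7]), 'moment': array([-0., -0.,  0.]), 'grip_force': 0.0, 'opening': 0.9999552287545426} -18.8
```

View pics/top0.png

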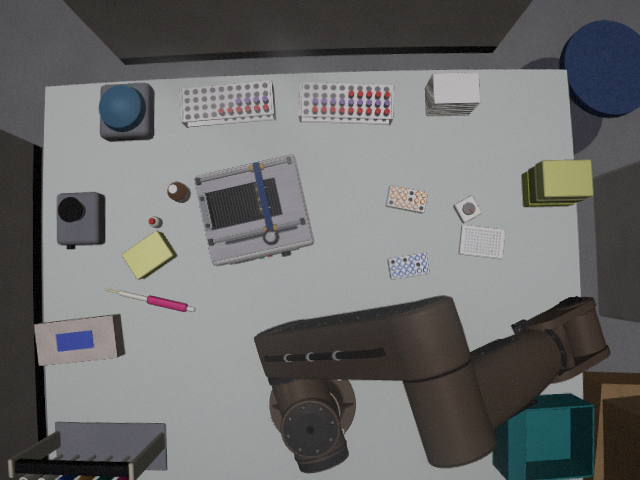

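View pics/side0.png

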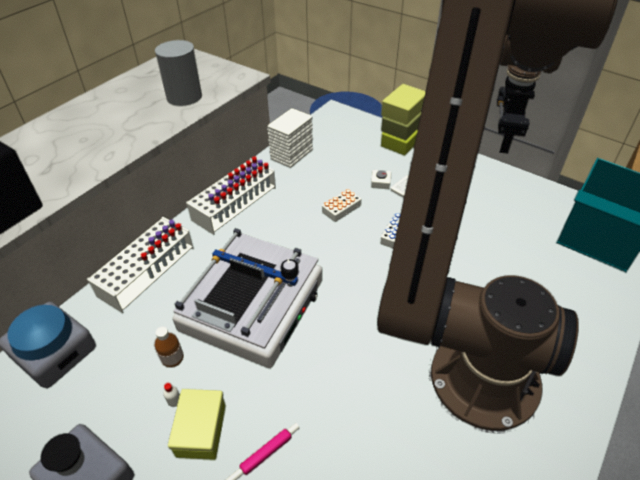

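The top view shows the shaker at about (row 210, col 254), panel towards the robot (bottom), knob at (237,271) and stop on the left. The blue rack is at (265,409) and the orange one at (199,407). In the side view the blue rack is partly hidden by the arm.

```bash
python3 - <<'E'
from h import *
np.set_printoptions(precision=1,suppress=True)
a,b=cam("top"),cam("side")
def best(n,p,i=0): return eyes.spot_point(n,p)[i]["centre"]
for n,z in(("knob_grip",156),("tray_spot",100),("jaw",100),("shaker",0)):
    c1,c2=best(n,a),best(n,b); print(n,*tri(a,c1,b,c2),at_z(a,c1,z)[:2],at_z(b,c2,z)[:2])
for n in("knob_grip","jaw","shaker","rack_blue","rack_orange","timer","microplate"):
  for q,p in(("top",a),("side",b)):
    for r in eyes.cut_out(n,p)[:2]:
        m=r["mask"].astype(np.uint8); ys,xs=np.nonzero(m)
        z={"knob_grip":160,"jaw":124,"shaker":100,"rack_blue":33,"rack_orange":33}.get(n,20)
        W=np.array([at_z(p,(y,x),z)[:2] for y,x in zip(ys,xs)],np.float32)
        R=cv2.minAreaRect(W); print(q,n,round(r["score"],2),r["centre"],len(ys),np.round(R[0],1),np.round(R[1],1),round(R[2],1))
# ortho views
def ortho(p,z,x0,x1,y0,y1,s):
    xs=np.arange(x1,x0,-1/s);ys=np.arange(y1,y0,-1/s)
    Y,X=np.meshgrid(ys,xs); q=proj(p,np.stack([X,Y,np.full_like(X,z)],-1)).reshape(X.shape+(2,)).astype(np.float32)
    return cv2.remap(p["pixels"],q[...,1],q[...,0],cv2.INTER_CUBIC)[:,:,::-1]
t=at_z(a,best("tray_spot",a),100); print(t)
x0,y0=round(t[0],-1)-170,round(t[1],-1)-200
o=[ortho(p,100,x0,x0+300,y0,y0+350,1.14) for p in(a,b)]
print("ortho x0,y0",x0,y0)
cv2.imwrite("pics/orth.png",cv2.hconcat([i[:,:400] for i in o]))
E
```

```text
knob_grip [472.3  98.5 177.7] 3.4307604901750706 [475.1 101.5] [483.6  82.8]
tray_spot [562.2 203.2 120.4] 9.135811285091435 [568.2 209.3] [571.3 190.2]
jaw [556.2 116.2 103.7] 0.537546082777929 [556.8 116.7] [558.2 113.8]
shaker [552.5 151.2   7.4] 11.052324969540017 [548.8 148.7] [561.5 150.3]
top knob_grip 0.44 [209.8, 467.6] 518 [ 530.7 -425.8] [59.3 66.2] 26.7
side knob_grip 0.75 [266.4, 286.5] 317 [472.3  97.4] [38.8 60.4] 36.8
top jaw 0.94 [198.6, 260.5] 729 [586.2 116.4] [188.4  39.2] 11.1
top jaw 0.45 [187.7, 177.0] 375 [607.1 346.2] [65.1 51.1] 62.1
side jaw 0.63 [267.3, 250.6] 877 [567.8 122.2] [228.7  40.8] 8.6
top shaker 0.93 [211.8, 256.2] 9465 [546.2 144.2] [272.5 288.6] 10.7
side shaker 0.58 [294.0, 253.6] 11846 [540.  161.4] [293.3 331. ] 10.0
top rack_blue 0.75 [265.0, 402.6] 809 [ 387.9 -281.1] [ 59.9 113.5] 7.4
side rack_blue 0.6 [233.6, 387.3] 368 [ 405.2 -262.7] [ 39.1 139.8] 22.2
top rack_orange 0.73 [196.6, 406.6] 859 [ 577.2 -284.2] [113.7  64.1] 78.6
side rack_orange 0.64 [205.0, 340.7] 758 [ 572.4 -274.4] [131.5  81.5] 78.2
top timer 0.91 [208.9, 469.4] 508 [ 545.7 -460.8] [65.  69.7] 27.7
top timer 0.45 [235.8, 268.0] 180 [482.1 104.5] [40.2 40.1] 88.6
side timer 0.68 [179.2, 379.0] 364 [ 545.9 -461.3] [62.9 94.6] 29.5
top microplate 0.6 [240.7, 478.1] 1297 [ 451.6 -498.5] [127.8  90.6] 80.4
side microplate 0.52 [189.1, 399.8] 224 [ 486.  -464.8] [ 47.2 103.5] 21.2
[568.2 209.3 100. ]
ortho x0,y0 400.0 10.0
```

View pics/orth.png

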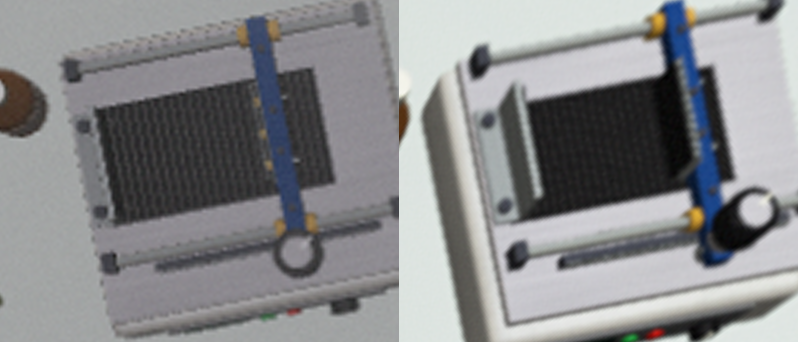

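From the rods, knob and mask: shaker yaw is about 11.2°, tray spot near (567,197), knob near (474,92), and stop to pad gap about 132 mm. The blue rack is at about (388,−283) with yaw +7.4°.

```bash
python3 -m inch '[[[0.42,-0.36,0],0,-1],[[0.42,-0.36,0],0,-1],[[0.42,-0.36,0],0,-1],[[0.42,-0.36,0],0,-1],[[0.42,-0.36,0],0,-1],[[0.42,-0.36,0],0,-1],[[0.42,-0.36,0],0,-1],[[0.42,-0.36,0],0,-1],[[0.42,-0.36,0],0,-1],[[0.42,-0.36,0],0,-1]]'
python3 -m inch '[[[0,0,0.15],-1,-1],[[0,0,0.15],-1,-1],[[0,0,0.15],-1,-1],[[0,0,0.15],-1,-1],[[0,0,0.15],-1,-1],[[0,0,0.15],-1,-1],[[0,0,0.15],-1,-1],[[0,0,0.15],-1,-1],[[0,0,0.15],-1,-1],[[0,0,0.15],-1,-1]]'
python3 -m inch '[[[0,0,0],-1,-1],[[0,0,0],-1,-1],[[0,0,0],-1,-1],[[0,0,0],-1,-1],[[0,0,0],-0.9,-1],[[0,0,0],0,-1],[[0,0,0],0,-1],[[0,0,0],0,-1],[[0,0,0],0,-1],[[0,0,0],0,-1]]'
python3 - <<'E'
from h import *
np.set_printoptions(precision=4,suppress=True)
s=env.state();print(s["eef_pos"],s["tcp_rot"],s["joints"],s["ft_force"],s["moment"])
b=cam("side")
cv2.imwrite("pics/s1.png",b["pixels"][100:320,250:550,::-1].repeat(2,0).repeat(2,1))
a=cam("top")
for n in("rack_blue","rack_orange"):
  for q,p in(("top",a),("side",b)):
    for r in eyes.cut_out(n,p)[:1]:
        ys,xs=np.nonzero(r["mask"]); W=np.array([at_z(p,(y,x),33)[:2] for y,x in zip(ys,xs)],np.float32)
        R=cv2.minAreaRect(W); print(q,n,r["score"],len(ys),R)
    print(q,n,[(at_z(p,d["centre"],0)[:2],d["score"]) for d in eyes.spot_point(n,p)[:2]])
E
```

```text
t: 3.2
eef_pos: [389.3, -281.2, 214.8]
tcp_rot: [3.141, -0.0, 0.391]
ft_force: [0.1, 0.1, 0.1]
opening: 1.0
grip_force: 0.0
t: 4.45
eef_pos: [388.9, -282.3, 124.5]
tcp_rot: [3.141, 0.0, 1.266]
ft_force: [-0.1, 0.3, -0.6]
opening: 1.0
grip_force: 0.0
t: 5.7
eef_pos: [388.8, -282.2, 124.6]
tcp_rot: [3.142, 0.0, 1.691]
ft_force: [0.4, -0.4, 0.6]
opening: 0.999
grip_force: 0.0
[ 388.8363 -282.1886  124.6429] [3.1416 0.0001 1.6908] [-0.7654  0.4154  2.0048 -0.0001  0.7213 -0.8853] [ 0.4412 -0.3715  0.5901] [-0.0127 -0.1193  0.0177]
top rack_blue 0.49 66 ((397.88299560546875, -237.00079345703125), (22.690109252929688, 28.318660736083984), 88.10658264160156)
top rack_blue [(array([ 393.8781, -278.9037]), 0.4), (array([583.7745, 211.4388]), 0.32)]
side rack_blue 0.59 758 ((572.8692016601562, -274.5399169921875), (131.754638671875, 81.38727569580078), 76.64305877685547)
side rack_blue [(array([630.2711, 154.2618]), 0.65)]
top rack_orange 0.92 930 ((579.1537475585938, -284.4964294433594), (117.25267028808594, 68.82350158691406), 75.86309814453125)
top rack_orange [(array([ 583.5255, -291.1127]), 0.81), (array([ 538.492 , -458.8963]), 0.42)]
side rack_orange 0.81 754 ((573.4581298828125, -275.183349609375), (128.4365234375, 84.04415893554688), 76.34394836425781)
side rack_orange []
```

View pics/s1.png

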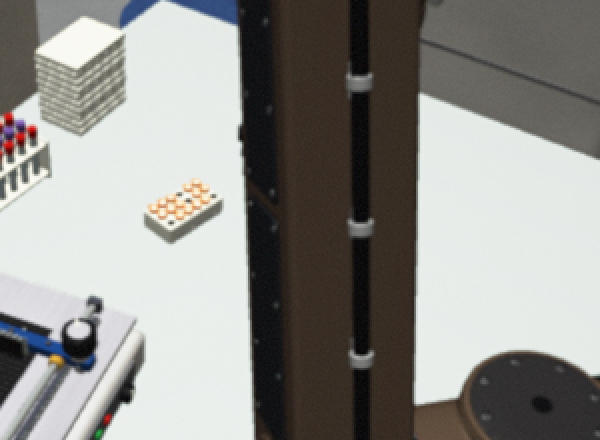

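The side view shows the arm hiding the blue rack, with the orange rack clear at (crop 210,183). The initial top-view estimate stands, with a 17 mm margin on each side, so I'll descend and grip.

```bash
python3 -m inch '[[[0,0,0.3],0,-1],[[0,0,0.3],0,-1],[[0,0,0.3],0,-1],[[0,0,0.3],0,-1],[[0,0,0.3],0,-1],[[0,0,0.2],0,-1],[[0,0,0.15],0,-1],[[0,0,0.1],0,-1],[[0,0,0],0,-1],[[0,0,0],0,-1]]'
python3 -m inch '[[[0,0,0],0,0],[[0,0,0],0,0.1],[[0,0,0],0,0.2],[[0,0,0],0,0.3],[[0,0,0],0,0.4],[[0,0,0],0,0.5],[[0,0,0],0,1],[[0,0,0],0,1],[[0,0,0],0,1],[[0,0,0],0,1]]'
```

```text
t: 7.45
eef_pos: [389.0, -282.3, 7.9]
tcp_rot: [3.141, 0.0, 1.691]
ft_force: [0.7, 0.1, 0.4]
opening: 1.003
grip_force: 0.0
t: 8.7
eef_pos: [388.8, -282.2, 7.7]
tcp_rot: [3.142, 0.0, 1.691]
ft_force: [0.3, -0.4, 1.9]
opening: 0.629
grip_force: 30.0
```

Gripped at 60 mm width. Lifting and carrying over.

```bash
python3 -m inch '[[[0,0,-0.1],0,1],[[0,0,-0.2],0,1],[[0,0,-0.36],0,1],[[0,0,-0.36],0,1],[[0,0,-0.36],0,1],[[0,0,-0.36],0,1],[[0,0,-0.36],0,1],[[0,0,-0.36],0,1],[[0,0,-0.36],0,1],[[0,0,-0.2],-0.86,1]]'
python3 -m inch '[[[0.2,0.12,0],0,1],[[0.4,0.25,0],0,1],[[0.4,0.25,0],0,1],[[0.4,0.25,0],0,1],[[0.4,0.25,0],0,1],[[0.4,0.25,0],0,1],[[0.4,0.25,0],0,1],[[0.4,0.25,0],0,1],[[0.4,0.25,0],0,1],[[0.4,0.25,0],0,1]]'
python3 -m inch '[[[0.4,0.25,0],0,1],[[0.4,0.25,0],0,1],[[0.4,0.25,0],0,1],[[0.4,0.25,0],0,1],[[0.4,0.25,0],0,1],[[0.4,0.25,0],0,1],[[0.4,0.25,0],0,1],[[0.3,0.2,0],0,1],[[0.2,0.08,0],0,1],[[0,0,0],0,1]]'
```

```text
t: 9.95
eef_pos: [388.7, -282.0, 190.6]
tcp_rot: [3.141, 0.001, 1.768]
ft_force: [-0.8, -0.9, -3.1]
opening: 0.629
grip_force: 30.0
t: 11.2
eef_pos: [483.7, -29.1, 188.4]
tcp_rot: [-3.141, -0.0, 1.765]
ft_force: [0.0, -0.7, -2.6]
opening: 0.631
grip_force: 30.0
t: 12.45
eef_pos: [564.8, 187.5, 188.5]
tcp_rot: [-3.141, 0.0, 1.767]
ft_force: [-0.1, 0.6, -3.0]
opening: 0.629
grip_force: 30.0
```

```bash
python3 - <<'E'
from h import *
np.set_printoptions(precision=2,suppress=True)
s=env.state();print(s["eef_pos"],s["tcp_rot"],s["ft_force"])
b=cam("side");a=cam("top")
cv2.imwrite("pics/s2.png",np.hstack([cv2.resize(b["pixels"][180:360,150:350,::-1],(440,396),interpolation=2),cv2.resize(a["pixels"][130:290,180:320,::-1],(350,396),interpolation=2)]))
for q,p in(("side",b),("top",a)):
    for r in eyes.cut_out("rack_blue",p)[:1]:
        ys,xs=np.nonzero(r["mask"]); W=np.array([at_z(p,(y,x),s["eef_pos"][2]+24)[:2] for y,x in zip(ys,xs)],np.float32)
        print(q,r["score"],len(ys),cv2.minAreaRect(W))
E
```

```text
[564.78 187.47 188.51] [-3.14  0.    1.77] [-0.06  0.56 -2.95]
side 0.91 931 ((558.2421264648438, 200.44557189941406), (74.03022766113281, 116.75212097167969), 14.940056800842285)
top 0.5 172 ((571.94384765625, 135.01841735839844), (62.22309494018555, 20.57000160217285), 2.951277017593384)
```

View pics/s2.png

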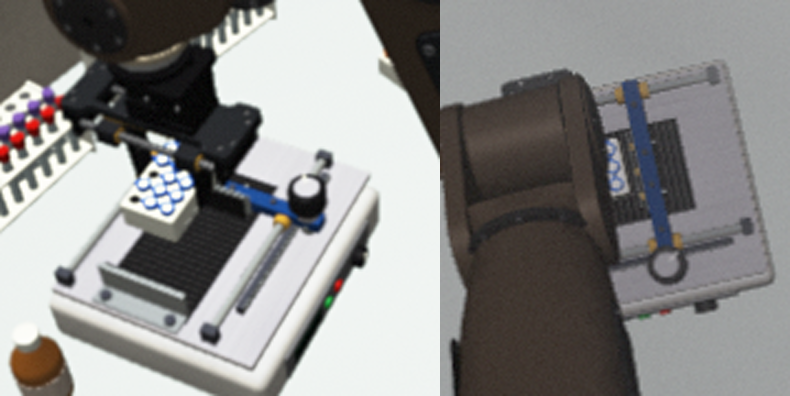

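The side view shows the rack held level above the tray (crop 165,205), with the stop at (145,285) and the pad behind it. I'll overlay my model to check the estimates before lowering.

```bash
cat >> h.py <<'E'
TH=0.195
def S(sx,sy,z):
    c,s=np.cos(TH),np.sin(TH); sx=sx+576.2
    return [sx*c-sy*s, sx*s+sy*c, z]
def overlay(p,polys,box,k,shift=4):
    im=p["pixels"][box[0]:box[1],box[2]:box[3],::-1]; im=np.ascontiguousarray(cv2.resize(im,None,fx=k,fy=k,interpolation=2))
    for X,c in polys:
        q=(proj(p,X)-[box[0],box[2]]+.5)*k
        cv2.polylines(im,[np.round(q[:,::-1]*16).astype(np.int32)],False,c,1,cv2.LINE_AA,4)
    return im
E
python3 - <<'E'
from h import *
s=env.state();e=s["eef_pos"];yaw=s["tcp_rot"][2];b=cam("side")
tx=np.array([np.cos(yaw),np.sin(yaw),0]);ty=np.array([np.sin(yaw),-np.cos(yaw),0])
def rect(z): return [e+tx*i*55+ty*j*30+[0,0,z] for i,j in((1,1),(1,-1),(-1,-1),(-1,1),(1,1))]
G=(0,255,0);R=(0,0,255);Y=(0,255,255)
polys=[(rect(-7.7),G),(rect(24.3),G),
 ([S(-32,149.2,100),S(68,149.2,100),S(68,149.2,136),S(-32,149.2,136),S(-32,149.2,100)],R),
 ([S(-24,17,104),S(60,17,104),S(60,17,135),S(-24,17,135),S(-24,17,104)],Y),
 ([S(-66,-60,116),S(-66,160,116)],Y),([S(105,-60,116),S(105,160,116)],Y),
 ([S(-92+20*np.cos(t),-2+20*np.sin(t),167) for t in np.linspace(0,6.3,40)],R)]
cv2.imwrite("pics/s3.png",overlay(b,polys,(215,345,165,325),4.9))
E
```

```text
(no output)
```

View pics/s3.png

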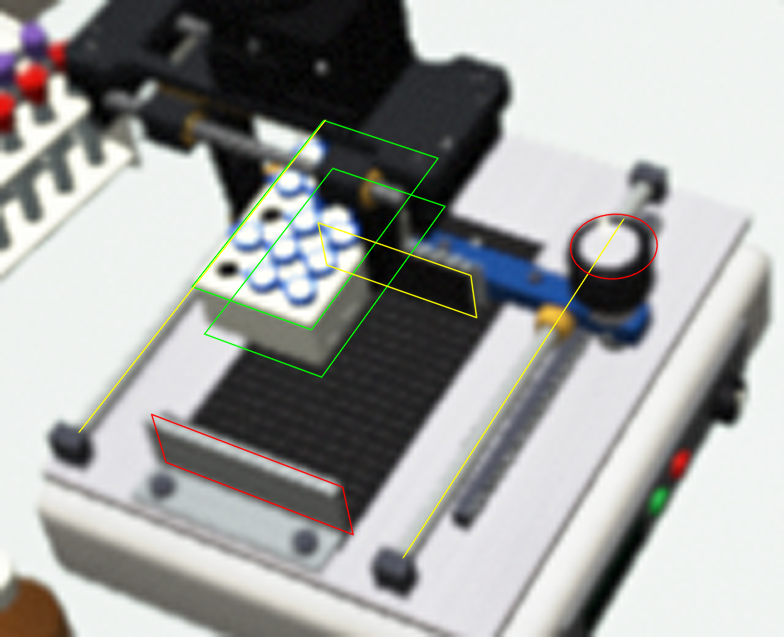

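The overlay matches rods, knob, stop and rack to within a few mm. I'll shift +8 mm towards the stop and lower to just above the tray.

```bash
python3 -m inch '[[[0.13,0.05,0.1],0,1],[[0,0,0.2],0,1],[[0,0,0.2],0,1],[[0,0,0.2],0,1],[[0,0,0.2],0,1],[[0,0,0.2],0,1],[[0,0,0.12],0,1],[[0,0,0.08],0,1],[[0,0,0],0,1],[[0,0,0],0,1]]'
python3 -m inch '[[[0,0,0.01],0,1],[[0,0,0.01],0,1],[[0,0,0.01],0,1],[[0,0,0],0,1],[[0,0,0],0,1],[[0,0,0],0,1],[[0,0,0],0,1],[[0,0,0],0,1],[[0,0,0],0,1],[[0,0,0],0,1]]'
```

```text
t: 13.95
eef_pos: [566.7, 195.2, 111.1]
tcp_rot: [3.141, 0.0, 1.766]
ft_force: [0.2, -0.3, -2.0]
opening: 0.626
grip_force: 30.0
t: 15.2
eef_pos: [566.6, 195.2, 109.0]
tcp_rot: [3.142, 0.0, 1.766]
ft_force: [-0.3, 0.8, -3.6]
opening: 0.633
grip_force: 30.0
```

```bash
python3 -m inch '[[[0,0,0.01],0,1],[[0,0,0.01],0,1],[[0,0,0],0,1],[[0,0,0],0,1],[[0,0,0],0,1],[[0,0,0],0,1],[[0,0,0],0,1],[[0,0,0],0,1],[[0,0,0],0,1],[[0,0,0],0,1]]'
```

```text
t: 16.45
eef_pos: [566.5, 195.2, 107.8]
tcp_rot: [-3.142, 0.0, 1.766]
ft_force: [-0.6, -0.3, -2.8]
opening: 0.628
grip_force: 30.0
```

```bash
python3 -m inch '[[[0,0,0.01],0,1],[[0,0,0],0,1],[[0,0,0],0,1],[[0,0,0],0,1],[[0,0,0],0,1],[[0,0,0],0,1],[[0,0,0],0,1],[[0,0,0],0,1],[[0,0,0],0,1],[[0,0,0],0,1]]'; python3 -m inch '[[[0,0,0.01],0,1],[[0,0,0],0,1],[[0,0,0],0,1],[[0,0,0],0,1],[[0,0,0],0,1],[[0,0,0],0,1],[[0,0,0],0,1],[[0,0,0],0,1],[[0,0,0],0,1],[[0,0,0],0,1]]'
```

```text
t: 17.7
eef_pos: [566.6, 195.2, 107.7]
tcp_rot: [3.141, 0.0, 1.766]
ft_force: [-2.8, -0.3, 5.4]
opening: 0.626
grip_force: 30.0
t: 18.95
eef_pos: [566.6, 195.2, 107.7]
tcp_rot: [3.141, 0.0, 1.766]
ft_force: [-4.8, -1.1, 10.8]
opening: 0.63
grip_force: 30.0
```

The rack is on the tray (force rose to 10 N). Release and lift.

```bash
python3 -m inch '[[[0,0,-0.01],0,0.2],[[0,0,0],0,0],[[0,0,0],0,-0.3],[[0,0,0],0,-0.6],[[0,0,0],0,-1],[[0,0,0],0,-1],[[0,0,0],0,-1],[[0,0,0],0,-1],[[0,0,0],0,-1],[[0,0,-0.05],0,-1]]'
python3 -m inch '[[[0,0,-0.1],0,-1],[[0,0,-0.2],0,-1],[[0,0,-0.3],0,-1],[[0,0,-0.3],0,-1],[[0,0,-0.3],0,-1],[[0,0,-0.2],-1,-1],[[0,0,0],-1,-1],[[0,0,0],-1,-1],[[0,0,0],-1,-1],[[0,0,0],-1,-1]]'
python3 -m inch '[[[0,0,0],-1,-1],[[0,0,0],-1,-1],[[0,0,0],-1,-1],[[0,0,0],-1,-1],[[0,0,0],-1,-1],[[0,0,0],-1,-1],[[0,0,0],-1,-1],[[0,0,0],-1,-1],[[0,0,0],0,-1],[[0,0,0],0,-1]]'
python3 - <<'E'
from h import *
np.set_printoptions(precision=3,suppress=True)
s=env.state();e=s["eef_pos"];yaw=s["tcp_rot"][2];print(e,s["tcp_rot"],s["joints"])
d=np.array([474,92.2])-e[:2]
print("tx,ty",(d@[np.cos(yaw),np.sin(yaw)])/60,(d@[np.sin(yaw),-np.cos(yaw)])/60)
E
```

```text
t: 20.2
eef_pos: [566.5, 195.1, 110.2]
tcp_rot: [-3.141, 0.0, 1.766]
ft_force: [0.8, -0.9, 0.2]
opening: 1.003
grip_force: 0.0
t: 21.45
eef_pos: [566.6, 195.2, 195.2]
tcp_rot: [3.141, 0.0, 2.205]
ft_force: [0.3, -0.2, -0.2]
opening: 1.003
grip_force: 0.0
t: 22.7
eef_pos: [566.6, 195.2, 194.6]
tcp_rot: [3.141, 0.0, 2.899]
ft_force: [-0.2, -0.4, 0.1]
opening: 0.999
grip_force: 0.0
[566.588 195.208 194.632] [3.141 0.    2.899] [ 0.222  0.475  1.648 -0.     1.019 -1.106]
tx,ty 1.084921417290237 -2.0375510728186885
```

```bash
python3 -m inch '[[[0.14,-0.25,0],0,-1],[[0.14,-0.25,0],0,-1],[[0.14,-0.25,0],0,-1],[[0.14,-0.25,0],0,-1],[[0.14,-0.25,0],0,-1],[[0.14,-0.25,0],0,-1],[[0.14,-0.25,0],0,-1],[[0.1,-0.2,0],0,-1],[[0,-0.09,0],0,-1],[[0,0,0],0,-1]]'
python3 - <<'E'
from h import *
np.set_printoptions(precision=3,suppress=True)
s=env.state();e=s["eef_pos"];yaw=s["tcp_rot"][2];print(e,s["tcp_rot"],s["ft_force"],s["moment"])
b=cam("side")
G=(0,255,0);R=(0,0,255);Y=(0,255,255)
ex=np.array([np.cos(.195),np.sin(.195),0]);ey=np.array([-ex[1],ex[0],0]);c=np.array([566.6,195.2,0])
def rect(z): return [c+ey*i*55+ex*j*30+[0,0,z] for i,j in((1,1),(1,-1),(-1,-1),(-1,1),(1,1))]
kn=lambda z:([[474+20*np.cos(t),92.2+20*np.sin(t),z] for t in np.linspace(0,6.3,40)],R)
polys=[(rect(100),G),(rect(132),G),kn(167),kn(139),
 ([S(-32,147,100),S(68,147,100),S(68,147,136),S(-32,147,136),S(-32,147,100)],R),
 ([S(-24,17,104),S(60,17,104),S(60,17,135),S(-24,17,135),S(-24,17,104)],Y)]
cv2.imwrite("pics/s4.png",overlay(b,polys,(215,345,165,325),4.9))
E
```

```text
t: 23.95
eef_pos: [474.7, 91.5, 194.3]
tcp_rot: [3.142, 0.0, 2.9]
ft_force: [-0.1, 0.9, 0.7]
opening: 0.999
grip_force: 0.0
[474.691  91.537 194.329] [3.142 0.    2.9  ] [-0.059  0.94   0.664] [ 0.118 -0.147 -0.002]
```

View pics/s4.png

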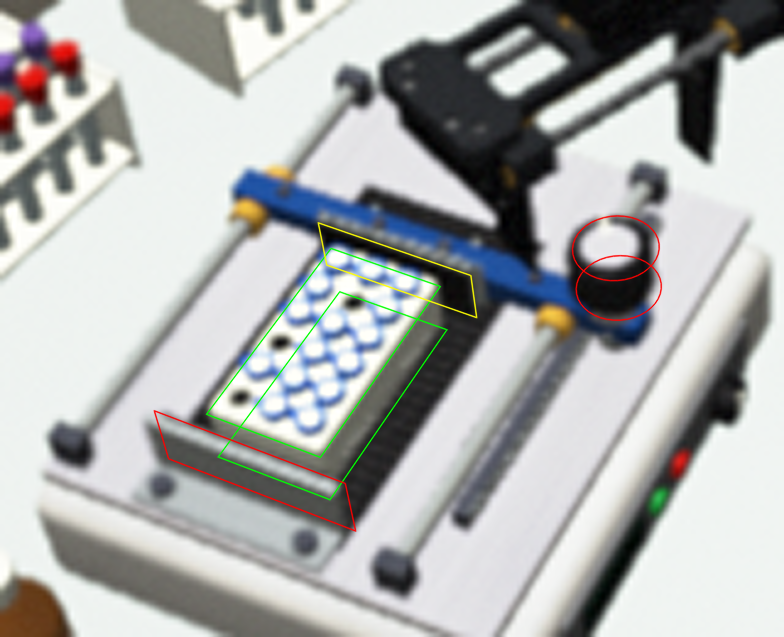

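The rack stands between pad and stop, well clear of both. The knob is about 2 mm off the hand in y. I'll correct that, descend around the knob and close.

```bash
python3 -m inch '[[[0.01,0.04,0.1],0,-1],[[0,0,0.15],0,-1],[[0,0,0.15],0,-1],[[0,0,0.15],0,-1],[[0,0,0.15],0,-1],[[0,0,0.12],0,-1],[[0,0,0.1],0,-1],[[0,0,0],0,-1],[[0,0,0],0,-0.3],[[0,0,0],0,-0.1]]'
python3 -m inch '[[[0,0,0],0,0],[[0,0,0],0,0.05],[[0,0,0],0,0.1],[[0,0,0],0,0.15],[[0,0,0],0,0.2],[[0,0,0],0,0.3],[[0,0,0],0,0.4],[[0,0,0],0,1],[[0,0,0],0,1],[[0,0,0],0,1]]'
python3 -c "
from h import *
s=env.state();print(s['eef_pos'],s['tcp_rot'],s['ft_force'],s['moment'])"
```

```text
t: 25.25
eef_pos: [474.5, 94.3, 139.3]
tcp_rot: [3.142, 0.001, 2.901]
ft_force: [-0.2, 0.1, 0.7]
opening: 0.843
grip_force: 0.0
t: 26.5
eef_pos: [474.4, 94.1, 139.0]
tcp_rot: [-3.141, 0.0, 2.901]
ft_force: [-1.7, -4.6, 2.6]
opening: 0.415
grip_force: 30.0
[474.37238224  94.13324068 139.02996241] [-3.14129171e+00  1.94821556e-05  2.90063584e+00] [-1.69845167 -4.56917256  2.61322938] [-0.84252364  0.0269083  -0.01307616]
```

```bash
python3 -m inch '[[[0.007,0.013,0],1,1],[[0.008,0.012,0],1,1],[[0.009,0.0115,0],1,1],[[0.01,0.0105,0],1,1],[[0.0105,0.01,0],1,1],[[0.0115,0.009,0],1,1],[[0.012,0.008,0],1,1],[[0.013,0.0065,0],1,1],[[0.0135,0.0055,0],1,1],[[0.014,0.0045,0],1,1]]'
python3 -c "
from h import *
s=env.state();print(s['eef_pos'],s['tcp_rot'],s['ft_force'],s['moment'],s['joints'])"
```

```text
t: 27.75
eef_pos: [472.9, 102.9, 139.0]
tcp_rot: [3.14, 0.0, 2.025]
ft_force: [1.7, -2.8, -1.3]
opening: 0.412
grip_force: 30.0
[472.86703967 102.93577056 139.02641021] [3.14035656e+00 4.00761190e-04 2.02511938e+00] [ 1.67208328 -2.76127753 -1.295679  ] [-0.36410011 -0.52032629  0.04524098] [ 7.76960628e-02  3.96359190e-01  1.98330927e+00  1.18867603e-04
  7.60627356e-01 -3.76713297e-01]
```

```bash
cat > m.py <<'E'
from h import *
np.set_printoptions(precision=3,suppress=True)
L=[]
for i in range(8):
    p=eyes.read_camera("side"); s=env.state(); L.append(np.r_[s["ft_force"],s["moment"]])
L=np.array(L);print(s["t"],s["eef_pos"],s["tcp_rot"][2],"F",L.mean(0)[:3],"M",L.mean(0)[3:],"sd",L.std(0)[[1,5]],s["opening"])
E
python3 -m inch '[[[0.014,0.003,0],1,1],[[0.0145,0.002,0],1,1],[[0.0145,0.0005,0],1,1],[[0.0145,-0.0005,0],1,1],[[0.0145,-0.002,0],1,1],[[0.014,-0.003,0],1,1],[[0,0,0],0,1],[[0,0,0],0,1],[[0,0,0],0,1],[[0,0,0],0,1]]'
python3 m.py
```

```text
t: 29.0
eef_pos: [472.0, 108.1, 139.1]
tcp_rot: [3.139, -0.001, 1.506]
ft_force: [5.6, 0.5, -3.3]
opening: 0.413
grip_force: 30.0
29.4 [472.068 108.061 139.073] 1.506029506054662 F [ 5.411 -0.873 -3.383] M [-0.138 -1.061 -0.109] sd [0.398 0.019] 0.41817116201004895
```

```bash
python3 -m inch '[[[0,0.008,0],0,1],[[0.007,-0.002,0],0.5,1],[[0.007,-0.002,0],0.5,1],[[0,0,0],0,1],[[0,0,0],0,1],[[0,0,0],0,1],[[0,0,0],0,1],[[0,0,0],0,1],[[0,0,0],0,1],[[0,0,0],0,1]]'
python3 m.py
python3 - <<'E'
from h import *
b=cam("side")
cv2.imwrite("pics/s5.png",overlay(b,[],(225,335,165,325),4.9))
E
```

```text
t: 30.65
eef_pos: [471.9, 108.9, 139.1]
tcp_rot: [3.14, -0.001, 1.419]
ft_force: [5.6, 1.5, -3.5]
opening: 0.416
grip_force: 30.0
31.05 [471.934 108.88  139.072] 1.4187442850840384 F [ 5.229  1.005 -3.518] M [ 0.168 -1.058 -0.067] sd [0.384 0.025] 0.4103173148233079
```

View pics/s5.png

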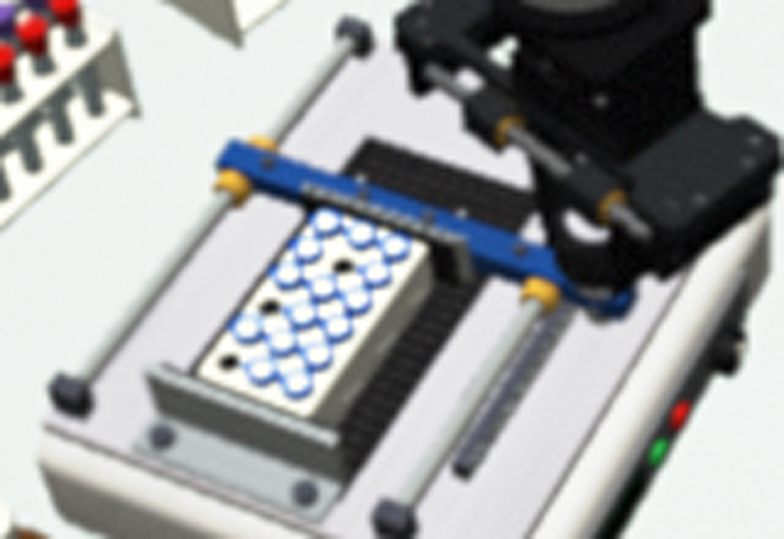

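The pad has reached the rack and pushed it about 4 mm, with roughly 5–6 mm left to the stop (rack front edge at (250,392), stop top at (250,402)). I'll continue in smaller steps and watch the torque.

```bash
python3 -m inch '[[[0.0135,-0.0055,0],1,1],[[0.013,-0.0065,0],1,1],[[0.012,-0.008,0],1,1],[[0,0,0],0,1],[[0,0,0],0,1],[[0,0,0],0,1],[[0,0,0],0,1],[[0,0,0],0,1],[[0,0,0],0,1],[[0,0,0],0,1]]'
python3 m.py
```

```text
t: 32.35
eef_pos: [471.5, 111.4, 139.1]
tcp_rot: [3.14, -0.001, 1.157]
ft_force: [7.5, 0.6, -3.6]
opening: 0.422
grip_force: 30.0
32.75 [471.508 111.393 139.085] 1.1568988170983707 F [ 6.428  1.1   -4.181] M [ 0.153 -1.186 -0.062] sd [0.417 0.041] 0.4146443473969169
```

```bash
python3 -m inch '[[[0.004,0.009,0],0,1],[[0.0115,-0.009,0],1,1],[[0.0055,-0.005,0],0.5,1],[[0,0,0],0,1],[[0,0,0],0,1],[[0,0,0],0,1],[[0,0,0],0,1],[[0,0,0],0,1],[[0,0,0],0,1],[[0,0,0],0,1]]'
python3 m.py
```

```text
t: 34.0
eef_pos: [471.3, 112.6, 139.1]
tcp_rot: [3.141, -0.001, 1.026]
ft_force: [5.3, 1.6, -1.8]
opening: 0.416
grip_force: 30.0
34.4 [471.304 112.606 139.046] 1.0262035699442709 F [ 5.16   1.87  -2.956] M [ 0.268 -0.974  0.042] sd [0.559 0.018] 0.4169322829382194
```

```bash
python3 -m inch '[[[0.005,-0.005,0],0.5,1],[[0,0,0],0,1],[[0,0,0],0,1],[[0,0,0],0,1],[[0,0,0],0,1],[[0,0,0],0,1],[[0,0,0],0,1],[[0,0,0],0,1],[[0,0,0],0,1],[[0,0,0],0,1]]'
python3 m.py
python3 - <<'E'
from h import *
b=cam("side")
cv2.imwrite("pics/s6.png",overlay(b,[],(225,335,165,325),4.9))
E
```

```text
t: 35.65
eef_pos: [471.2, 113.0, 139.1]
tcp_rot: [3.141, -0.001, 0.983]
ft_force: [5.4, 1.1, -3.7]
opening: 0.413
grip_force: 30.0
36.05 [471.239 113.002 139.051] 0.9825477212751328 F [ 4.995  1.685 -2.978] M [ 0.289 -0.971  0.056] sd [0.532 0.029] 0.41840922973676214
```

View pics/s6.png

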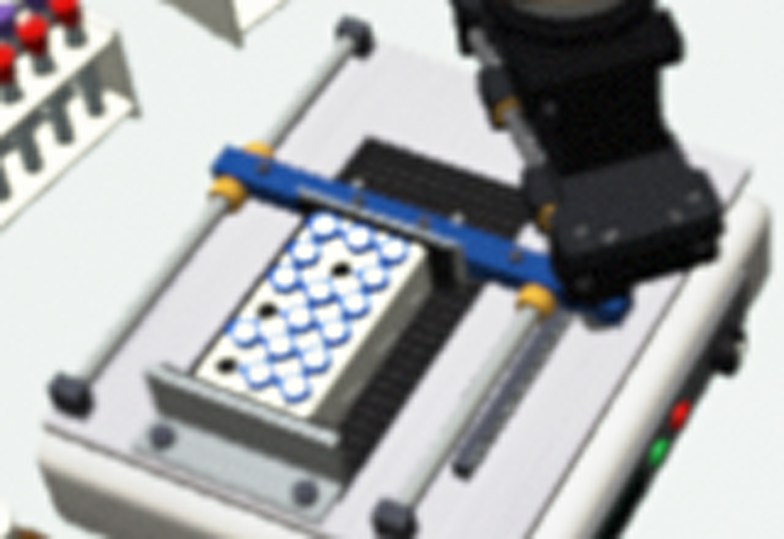

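The rack seems to have moved less than the jaw since the last picture (caps about 5 px, bar about 8 px), so it may already be at the stop. I'll measure the shifts properly.

```bash
python3 - <<'E'
from h import *
A,B=[cv2.cvtColor(cv2.imread(f"pics/s{i}.png"),cv2.COLOR_BGR2GRAY).astype(np.float32) for i in(5,6)]
def ecc(x0,x1,y0,y1):
    W=np.eye(2,3,dtype=np.float32)
    c,W=cv2.findTransformECC(A[y0:y1,x0:x1],B[y0:y1,x0:x1],W,cv2.MOTION_TRANSLATION,(3,200,1e-5),None,5)
    return np.round(W[:,2],2),round(c,3)
for n,b in dict(rack=(235,365,240,370),rack2=(215,320,300,395),jawL=(215,300,140,215),bar=(360,450,180,260),stop=(150,345,380,500),foot=(50,100,360,420),foot2=(370,420,495,538)).items(): print(n,*ecc(*b))
p=cam("side")
c=np.array([566,197,132]);ey=np.array([-.19,.98,0])
for z in(137,124): 
    q=proj(p,[[566,197,z],[566-1.9,197+9.8,z],[530,115,z],[528.1,124.8,z],[640,130,z],[638.1,139.8,z]]); print(z,(q[1::2]-q[::2])*4.9/10)
E
```

```text
rack [-2.64  3.42] 0.973
rack2 [-2.52  3.34] 0.97
jawL [-4.97  6.21] 0.992
bar [-2.24  3.79] 0.984
stop [0.01 0.63] 0.986
foot [-0.02 -0.01] 1.0
foot2 [-0.02  0.02] 1.0
137 [[ 1.53732878 -1.12729941]
 [ 1.45728659 -1.0080695 ]
 [ 1.37275088 -1.07688576]]
124 [[ 1.53410274 -1.11575243]
 [ 1.45503695 -0.9986384 ]
 [ 1.3713248  -1.06646147]]
```

Since the earlier frame the jaw advanced 4.5 mm and the rack only 2.25 mm. So the rack is home and the spring is compressed by about 2 mm, roughly 12–15 N, matching the +0.11 N m torque rise. Stop here and let go.

```bash
python3 -m inch '[[[0,0,0],0,0.1],[[0,0,0],0,0],[[0,0,0],0,-0.2],[[0,0,0],0,-0.4],[[0,0,0],0,-0.4],[[0,0,0],0,-0.4],[[0,0,-0.05],0,-0.4],[[0,0,-0.1],0,-0.4],[[0,0,-0.2],0,-0.4],[[0,0,-0.3],0,-0.4]]'
python3 -m inch '[[[0,0,-0.4],0,-0.4],[[0,0,-0.4],0,-0.4],[[0,0,-0.4],0,-0.4],[[0,0,-0.4],0,-0.4],[[0,0,-0.3],0,-0.4],[[0,0,0],0,-0.4],[[0,0,0],0,-0.4],[[0,0,0],0,-0.4],[[0,0,0],0,-0.4],[[0,0,0],0,-0.4]]'
python3 - <<'E'
from h import *
b=cam("side"); im=overlay(b,[],(225,335,165,325),4.9); cv2.imwrite("pics/s7.png",im)
B=cv2.cvtColor(im,cv2.COLOR_BGR2GRAY).astype(np.float32)
for k in(5,6):
  A=cv2.cvtColor(cv2.imread(f"pics/s{k}.png"),cv2.COLOR_BGR2GRAY).astype(np.float32)
  for n,(x0,x1,y0,y1) in dict(rack=(235,365,240,370),jawL=(215,300,140,215),foot=(50,100,360,420)).items():
    W=np.eye(2,3,dtype=np.float32); c,W=cv2.findTransformECC(A[y0:y1,x0:x1],B[y0:y1,x0:x1],W,cv2.MOTION_TRANSLATION,(3,200,1e-5),None,5); print(k,n,W[:,2],c)
E
```

```text
t: 37.4
eef_pos: [470.9, 112.9, 178.9]
tcp_rot: [-3.141, 0.0, 0.981]
ft_force: [-0.3, 0.2, 1.1]
opening: 0.7
grip_force: 0.0
t: 38.65
eef_pos: [470.9, 112.9, 291.7]
tcp_rot: [-3.141, 0.0, 0.981]
ft_force: [-0.3, -0.3, 0.1]
opening: 0.701
grip_force: 0.0
5 rack [-2.6459599  3.4293268] 0.9752702995774369
5 jawL [-3.7154925  4.975265 ] 0.9972204076744317
5 foot [-0.01674072  0.0098678 ] 0.9998786778216056
6 rack [-0.00998911 -0.01107721] 0.9998603976390651
6 jawL [ 1.3051492 -1.2206686] 0.9896118725508151
6 foot [0.01441456 0.02472877] 0.9998158723678919
```

View pics/s7.png

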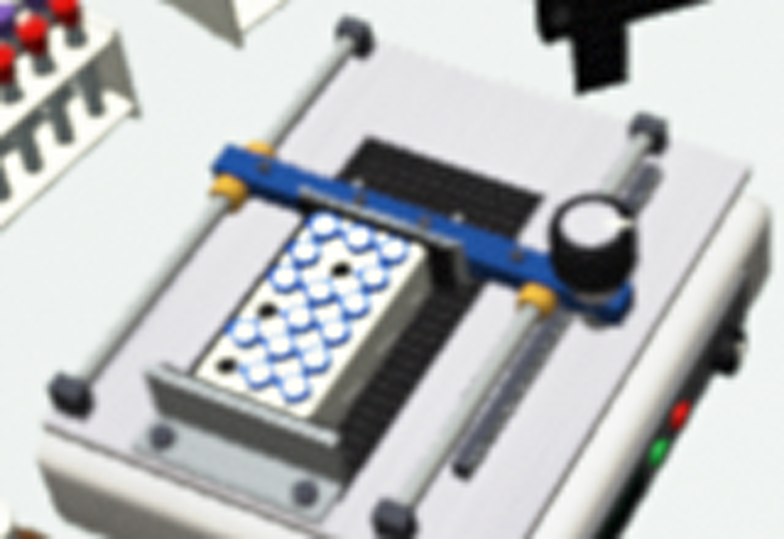

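After release the jaw eased back about 0.9 mm and the rack did not move. That is the expected relaxation to 10 N: the rack is held at the stop and the hand is clear. Handing in.

```bash
python3 -c "
from cell import env
print(env.job_done())"
```

```text
the job is handed in; nothing more can be done
None
```

The blue-capped rack stands on the tray, pressed against the stop by the jaw at an estimated 10 N after a peak of about 15 N while winding (inferred from jaw travel and knob torque, not measured directly); the hand is clear and the job is handed in at about 39 s, with no verdict returned.

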